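# Unnest the crates, scoop the good beads in, stack the cover crate

### The arm

A 6-joint arm with a two-finger parallel gripper is mounted at the origin on the work surface. World frame = base frame: x ahead of the robot, y to its left, z up, the work surface at z = 0. Lengths are in m, angles in rad, forces in N, time in s.
With the tool pointing down it reaches from about 0.35 to 0.925 m from the base axis. Payload 6.4 kg.
Tool frame: the origin (TCP) lies midway between the tips of the shut fingers; the grasp point (between the pads) lies 19 mm behind it; z points along the fingers, y is the line along which they close (so a half turn about z gives the same grasp; the last joint's range is limited). The gripper opens to 94 mm and grips with 3 to 60 N. Pads are 16 mm wide; open, the fingers measure 119 mm over their backs; the gripper's body (75 mm by 177 mm) begins 78 mm behind the grasp point.
Start: joints at [-1.304, 0.245, 1.558, -0, 1.339, -0.174], TCP at [0.277, -0.588, 0.205] pointing down, gripper open.
Joint ranges: [-3.13, 3.13], [-1.02, 2.26], [0.13, 2.54], [-0.95, 4.09], [0.21, 2.88], [-2.74, 2.74]. Speed limits (rad/s): [2.57, 2.57, 3.14, 3.14, 3.14, 3.14].

### API

Orientations are given as a unit quaternion [w, x, y, z].
In Python, from plant import * gives the robot as it stands.
- The arm moves only by the tool servo_tool, never from a script. Its argument "increments" is a list of rows, each a list of 3 entries, a list of its own where there are three numbers: the turn, a rotation vector about the world's x, y, z in degrees, then the shift along the world's x, y, z in m, then the gripper command: -1 is fully open, 1 is shut, values between are in proportion. A call has 1 to 12 rows; each row shifts and turns the commanded pose from where the row before left it; what a row does not reach is not made up. A row lasts 1/8 s, in which the tool goes at most 62.5 mm and 10.7 degrees, less where a joint would pass 70% of its speed; a pose out of reach is approached as far as the arm can. A call is refused whole if a number of a shift passes 0.0625 or a number of a turn 10.7, either way. A call with a gripper value outside its range is refused whole. The fingers move at their own pace and stop on an object; "newtons" is the grip in N (left out, the last holds). Time passes only in rows, so rows that do not move let the fingers close. It gives the time, the measured TCP pose, the force, the opening and the grip force at its end, in the units of the state.
- get_obs(): the state, without advancing time (a new reading comes with each control period).
- camera(name): name is "scene" or "side" or "wrist"; returns (picture, depth): 480x640x3 uint8, red, green, blue; 480x640 float32, m along the optical axis (not along the pixel's ray), 0 where there is no reading.
- camera_info(name): a dict with "mtx" (3x3 intrinsics, pixels), "k1" (the pictures are not rectified: a ray, as slopes to the right and down, at radius r is drawn at 1 + k1 r^2 times it, then the intrinsics apply), "rvec" (rotation vector, rad) and "tvec" (3), from world to camera coordinates, as OpenCV has them. Camera axes: x right, y down, z forward; pixel columns grow to the right and rows downward; lengths in m; the calibration is good to about 2 mm. A picture is of the moment at which its call begins: read the wrist's pose just before it. camera_info takes no time and is no camera call; for the wrist camera it gives the pose at the moment of the call.
- finish_job(): hands the job in; it is judged then, once.
The state is a dict: "time_s": time; "joint_positions": joint angles; "joint_vel": joint speeds; "joint_efforts": joint torques, N m; "position": TCP position; "eef_rot": TCP orientation; "ft_force": force on the tool from outside, world axes, zero at the start; "torque": the same for the moment, N m; "finger_gap": opening from 0.0 (shut) to 1.0 (fully open); "finger_force": force on a finger pad.
Only numpy, scipy, OpenCV 4.12 (cv2) and the standard library are available. Lean on these libraries where they do the work, as an engineer would, in place of code of your own. Each camera call takes 0.05 s, during which the arm holds its last target. There are 200 camera calls.

### The job

Lift the empty upper crate out of its twin beside the wash tub and stand it aside on the bare table; then, with the wire scoop, lift all the round wooden beads from the tub into the lower crate, letting every small chip drop back into the tub and never touching a bead with the fingers. When they are in, put the empty crate back on the filled one turned half a turn (dipped ends opposite) so that it stands on the seats instead of nesting onto the beads. Finish with the scoop upright on its green mat, and leave the ink jar, tape roll and glue bottle where they are.

Things in the scene. Friction and masses are not known exactly. Their poses are not given: they have to be found in the camera images.
- tub: White plastic wash tub, fixed, a trough about 390 mm long (x), 154 wide (y), rim 70 high; -x end towards the robot. Origin under its centre on the table. Floor 6 mm above the table, flat over x = +-135, y = +-37 mm; beyond y = +-37 it rises at 35 degrees to upright side walls (inner faces y = +-62); at x = +-135 mm start the end walls, leaning out 35 degrees from upright.
- bead0_center (a point): Centre of bead 0: plain round wooden ball 36 mm across, 16 g, at the start near the tub's -x or +x end (4 to 6 of the six beads are present). It rolls off slopes steeper than about 10 degrees.
- bead1_center (a point): Centre of bead 1: plain round wooden ball 36 mm across, 16 g, at the start near the tub's -x or +x end (4 to 6 of the six beads are present). It rolls off slopes steeper than about 10 degrees.
- bead2_center (a point): Centre of bead 2: plain round wooden ball 36 mm across, 16 g, at the start near the tub's -x or +x end (4 to 6 of the six beads are present). It rolls off slopes steeper than about 10 degrees.
- bead3_center (a point): Centre of bead 3: plain round wooden ball 36 mm across, 16 g, at the start near the tub's -x or +x end (4 to 6 of the six beads are present). It rolls off slopes steeper than about 10 degrees.
- bead4_center (a point): Centre of bead 4: plain round wooden ball 36 mm across, 16 g, at the start near the tub's -x or +x end (4 to 6 of the six beads are present). It rolls off slopes steeper than about 10 degrees.
- bead5_center (a point): Centre of bead 5: plain round wooden ball 36 mm across, 16 g, at the start near the tub's -x or +x end (4 to 6 of the six beads are present). It rolls off slopes steeper than about 10 degrees.
- chip0_center (a point): Centre of wood chip 0: an undersized scrap 14 x 11 x 9 mm lying among the beads in the tub; it falls through the gaps of the scoop.
- chip1_center (a point): Centre of wood chip 1: an undersized scrap 14 x 11 x 9 mm lying among the beads in the tub; it falls through the gaps of the scoop.
- chip2_center (a point): Centre of wood chip 2: an undersized scrap 14 x 11 x 9 mm lying among the beads in the tub; it falls through the gaps of the scoop.
- chip3_center (a point): Centre of wood chip 3: an undersized scrap 14 x 11 x 9 mm lying among the beads in the tub; it falls through the gaps of the scoop.
- scoop_grip (a point): Centre of the grip of the wire scoop: a wooden block 46 x 16 x 36 mm (x, y, z) over the scoop's back. x points to the open nose of the scoop, z up. From this point the underside lies 92 mm lower, the front ends of its wires 77 to 83 mm ahead (+x), the back 22 mm behind. 0.16 kg; it stands by itself. Tilted nose-up about 25 degrees it carries beads; chips fall through its gaps.
- scoop_center (a point): Middle of the scoop's basket, 25 mm ahead of the grip's centre, 72 mm lower; same axes. Basket 100 mm long, 113 wide, 40 tall, of lengthwise 4 mm wires, front open: floor wires at y = 0, +-22 mm; side wires at y = +-42 (6.5 mm higher, reaching 6 mm farther ahead), +-52.5 (19), +-54.5 mm (36). Pushed along the tub's centre line (to 3 mm) on its floor up to its end, the wires slide under the beads.
- mat: Green cutting mat 140 x 150 x 3 mm (x, y, z), fixed on the table, where the scoop stands; origin under its centre.
- crate_a_center (a point): Lower of two identical grey stack-nest crates: the one beside the tub, to be filled; loose on the table. Centre, 47 mm above its underside; x along its length to the end with the dipped rim. 184 x 128 x 94 mm (x, y, z), 0.28 kg. Rim: upright band 8 mm thick, 34 tall, its outer faces at y = +-64, x = +-92 mm. Below it the walls taper to an underside 144 x 88 mm; floor 5 mm.
- crate_a_dip (a point): Middle of the lower crate's dipped end, 88 mm from its centre along +x, 78 mm above its underside (rim 16 mm lower there). Inside each long band are two seats 14 mm wide at x = +52 and -24 mm, tops 74 mm above the underside; the walls below have slots at the same x. A twin set on it turned half a turn stands on the seats, 74 mm higher (4 mm play across, 12 lengthwise).
- crate_b_center (a point): Upper crate, same shape, empty, at the start nested in the lower one the same way round. Centre, 47 mm above its underside; x along its length to its dipped end. A long band (y = +-60 mm) can be pinched from above between its seats at x = +14 mm by its top 25 mm (lower crate and an inner ledge begin 34 mm below the rim). There is bare table for it 0.22 to 0.32 m to the -y side of the lower crate.
- crate_b_dip (a point): Middle of the upper crate's dipped end, 88 mm from its centre along +x, 78 mm above its underside. Set on the lower crate the same way round it nests: its slots let the seats pass, and it sits only 34 mm higher than the lower one, which would be onto the beads.
- ink_jar: Bystander: jar with a black cap, 60 mm across, 75 mm tall; origin under its centre.
- tape: Bystander: roll of tape lying flat, 90 mm across, 24 mm tall; origin under its centre.
- glue: Bystander: white bottle, 52 mm across, 140 mm tall; origin under its centre.
Not all that is in view belongs to the job. Leave any yellow look-alike of the part that bears crate_b_center alone. Leave any purple look-alike of the part that bears bead5_center alone.

How it is judged:
On the way, in this order (a step that is already met when the one before it is completed fails the run):
1. the upper crate has been taken out and stands on the table clear of the lower one (horizontal distance between crate_a_center and crate_b_center above 0.14 m and height (world z) of crate_b_center below 0.055 m and angle between crate_b_center's own z axis and vertical below 0.1 rad), for 0.2 s.
2. all beads are in the lower crate and all chips in the tub (x of bead0_center in the frame of crate_a_center between -0.078 and 0.078 m and y of bead0_center in the frame of crate_a_center between -0.052 and 0.052 m and z of bead0_center in the frame of crate_a_center between -0.045 and 0.03 m and x of bead1_center in the frame of crate_a_center between -0.078 and 0.078 m and y of bead1_center in the frame of crate_a_center between -0.052 and 0.052 m and z of bead1_center in the frame of crate_a_center between -0.045 and 0.03 m and x of bead2_center in the frame of crate_a_center between -0.078 and 0.078 m and y of bead2_center in the frame of crate_a_center between -0.052 and 0.052 m and z of bead2_center in the frame of crate_a_center between -0.045 and 0.03 m and x of bead3_center in the frame of crate_a_center between -0.078 and 0.078 m and y of bead3_center in the frame of crate_a_center between -0.052 and 0.052 m and z of bead3_center in the frame of crate_a_center between -0.045 and 0.03 m and x of bead4_center in the frame of crate_a_center between -0.078 and 0.078 m and y of bead4_center in the frame of crate_a_center between -0.052 and 0.052 m and z of bead4_center in the frame of crate_a_center between -0.045 and 0.03 m and x of bead5_center in the frame of crate_a_center between -0.078 and 0.078 m and y of bead5_center in the frame of crate_a_center between -0.052 and 0.052 m and z of bead5_center in the frame of crate_a_center between -0.045 and 0.03 m and x of chip0_center in the frame of tub between -0.18 and 0.18 m and y of chip0_center in the frame of tub between -0.064 and 0.064 m and z of chip0_center in the frame of tub between 0 and 0.06 m and x of chip1_center in the frame of tub between -0.18 and 0.18 m and y of chip1_center in the frame of tub between -0.064 and 0.064 m and z of chip1_center in the frame of tub between 0 and 0.06 m and x of chip2_center in the frame of tub between -0.18 and 0.18 m and y of chip2_center in the frame of tub between -0.064 and 0.064 m and z of chip2_center in the frame of tub between 0 and 0.06 m and x of chip3_center in the frame of tub between -0.18 and 0.18 m and y of chip3_center in the frame of tub between -0.064 and 0.064 m and z of chip3_center in the frame of tub between 0 and 0.06 m), for 0.2 s.
3. the second crate stands on the seats of the filled one, turned half a turn (x of crate_b_center in the frame of crate_a_center between -0.015 and 0.015 m and y of crate_b_center in the frame of crate_a_center between -0.01 and 0.01 m and z of crate_b_center in the frame of crate_a_center between 0.069 and 0.08 m and x of crate_b_dip in the frame of crate_a_center below -0.05 m and angle between crate_b_center's own z axis and vertical below 0.08 rad and linear speed of each of crate_b, crate_a below 0.02 m/s and angle between crate_a_center's own z axis and vertical below 0.06 rad and height (world z) of crate_a_center below 0.055 m), for 0.2 s.
At the end, for the whole second after the job is handed in: Every bead is in the lower crate, every chip in the tub; the second crate stands level on the first, dipped ends opposite, 69-80 mm higher, within 15 mm lengthwise and 10 mm across; the scoop is upright, its middle within 55 mm of the mat's centre; all at rest (all of step 2 and all of step 3 and horizontal distance between scoop_center and mat below 0.055 m and angle between scoop_grip's own z axis and vertical below 0.12 rad and height (world z) of scoop_grip below 0.102 m and linear speed of scoop below 0.02 m/s); the robot touches nothing.
It fails at once if the fingers touch a bead (contact force between the fingers and bead0 above 1 N or contact force between the fingers and bead1 above 1 N or contact force between the fingers and bead2 above 1 N or contact force between the fingers and bead3 above 1 N or contact force between the fingers and bead4 above 1 N or contact force between the fingers and bead5 above 1 N).
It fails at once if a bystander is moved more than 30 mm (distance of any of ink_jar, tape, glue from where it was at the start of the episode above 0.03 m).
Of bead0, bead1, bead2, bead3, bead4, bead5 only 4 to 6 are there at a start; the rules pass over those that are not, and their reading is None.
At some moment in a run one of crate_a, crate_b may be knocked a few centimetres aside while the robot is not near it.
It also fails if it takes over 210 s, if anything falls off the work surface, if the arm or the gripper's body presses on something with over 40 N, if the wrist force passes 120 N, or if a joint passes its speed limit or range.

## Working session

There is one attempt and no reset: what is moved stays moved. The work goes in short steps, Python scripts to look and compute and a tool call to move; the robot and the scene stay as the last step left them, time stands still between calls to the robot, and variables do not carry over. Pictures are saved under pics/ and viewed, at most 14 in all, crops included, and the job is handed in when it is done.

Besides the shell and the picture viewer there is one more tool, called after "Request:" as name(argument=value, ...) on one line, values as JSON. servo_tool: Moves the arm, as the interface text tells. Its arguments: {"type":"object","properties":{"increments":{"type":"array","items":{"type":"array"}},"newtons":{"type":"number"}},"required":["increments"]}

```bash
ls; mkdir -p pics
cat > h.py <<'E'
import numpy as np,cv2
from plant import *
def cam(n):
    i=camera_info(n); p,d=camera(n); return p,d,i
def pts(d,i):
    "world xyz per pixel"
    K=np.array(i["mtx"]);h,w=d.shape
    u,v=np.meshgrid(np.arange(w),np.arange(h))
    q=cv2.undistortPoints(np.stack([u,v],-1).reshape(-1,1,2).astype(np.float64),K,np.array([i["k1"],0,0,0,0.])).reshape(h,w,2)
    P=np.dstack([q*d[...,None],d])
    R=cv2.Rodrigues(np.array(i["rvec"],float))[0]
    W=(P-np.array(i["tvec"]).reshape(3))@R
    W[d==0]=np.nan
    return W
def save(n,p): cv2.imwrite(f"pics/{n}.png",p[...,::-1])
E
python3 - <<'E'
from h import *
o=get_obs();print({k:np.round(v,3) for k,v in o.items()})
for n in("scene","side"):
    p,d,i=cam(n);save(n+"0",p);np.savez(f"{n}0.npz",p=p,W=pts(d,i));print(n,np.round(-cv2.Rodrigues(np.array(i["rvec"],float))[0].T@np.array(i["tvec"]).ravel(),2))
E
```

```text
pics
{'time_s': np.float64(0.0), 'joint_positions': array([-1.304,  0.246,  1.559, -0.   ,  1.339, -0.174]), 'joint_vel': array([-0.001, -0.001, -0.001,  0.   ,  0.001,  0.001]), 'joint_efforts': array([-0.0000e+00, -4.1583e+01, -3.1460e+01,  6.8000e-02,  3.3000e-02,
       -0.0000e+00]), 'position': array([ 0.277, -0.587,  0.204]), 'eef_rot': array([-0.001,  0.976,  0.219, -0.   ]), 'ft_force': array([-0.714, -0.153,  0.573]), 'torque': array([-0.037, -0.046,  0.036]), 'finger_force': np.float64(0.0), 'finger_gap': np.float64(1.0)}
scene [1.51 0.18 0.84]
side [0.15 0.82 0.9 ]
```

View pics/scene0.png

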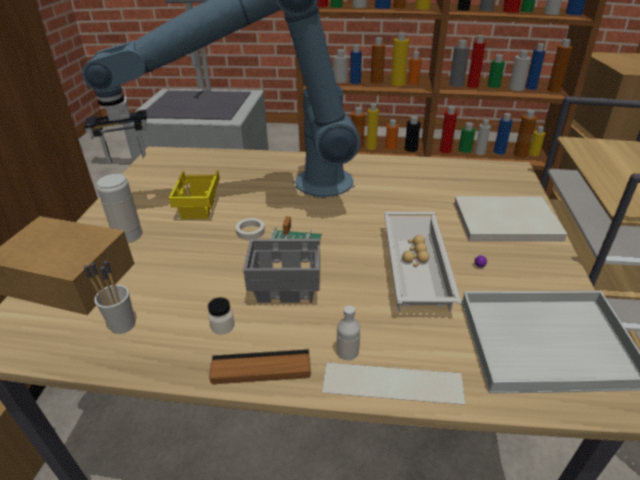

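View pics/side0.png

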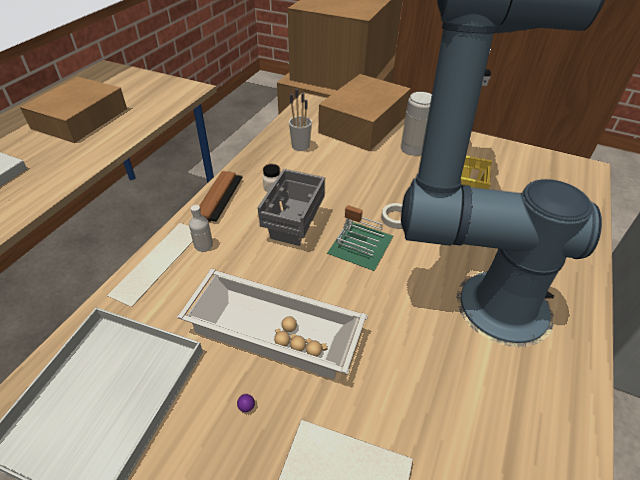

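The scene view shows the grey nested crates at (284,270), a yellow look-alike at (195,195), the scoop on its mat at (290,235), the tub at (420,260) with about 4 beads near (416,250), and the purple ball at (480,261). The job's crate is the grey one beside the tub. The side view shows the beads at (289,324), (282,339), (298,343) and (314,348). Next I'll build an overhead map from both depth images.

Run:
```python
from h import *
# ortho map 1mm... x 0.2..0.95 (rows), y -0.4..0.4
S=800;x0,y0=0.25,-0.40
H=np.full((650,S),-1.);C=np.zeros((650,S,3),np.uint8)
for n in("side","scene"):
    f=np.load(n+"0.npz");W=f["W"].reshape(-1,3);c=f["p"].reshape(-1,3)
    ok=np.isfinite(W[:,0])&(W[:,2]<0.25);W=W[ok];c=c[ok]
    print(n,"table z",np.median(W[(abs(W[:,2])<.01),2]))
    for dx in range(2):
     for dy in range(2):
      r=((W[:,0]-x0)*1000+dx).astype(int);q=((W[:,1]-y0)*1000+dy).astype(int)
      k=(r>=0)&(r<650)&(q>=0)&(q<S)
      for a,b,z,cc in zip(r[k],q[k],W[k,2],c[k]):
        if z>H[a,b]:H[a,b]=z;C[a,b]=cc
np.savez("map.npz",H=H,C=C)
save("map0",C[:600])
```

```text
side table z 0.00039855577336974995
scene table z -0.0013522142757783659
```

View pics/map0.png

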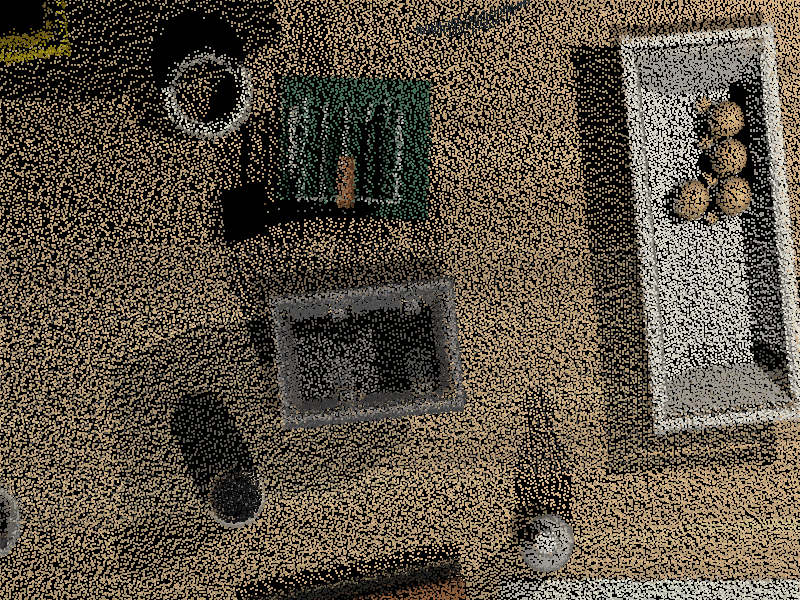

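The overhead map has rows as x from 0.25 and columns as y from -0.40, in mm. It shows 4 beads near the tub's -x end at (726,119), (729,156), (690,198) and (733,194), the scoop with its nose towards the robot and its grip at (346,180), and the grey crates centred near (368,352). The yellow crate is at top left and stays put. Now precise fits.

Run:
```python
from h import *
for n in("side","scene"):
    f=np.load(n+"0.npz");W=f["W"];c=f["p"].astype(int)
    x,y,z=W[...,0],W[...,1],W[...,2]
    print("==",n)
    m=(x>.48)&(x<.70)&(y>-.16)&(y<.09)&(z>.105)
    P=W[m]; r=cv2.minAreaRect(P[:,:2].astype(np.float32)*1000);print("crate rect",np.round(r[0],1),np.round(r[1],1),round(r[2],2),"n",len(P))
    a=np.deg2rad(r[2]);
    if r[1][0]<r[1][1]:a+=np.pi/2
    u=np.array([np.cos(a),np.sin(a)]); u*=np.sign(u[1])
    t=P[:,:2]*1000@u-np.array(r[0])@u; s=(P[:,:2]*1000-np.array(r[0]))@np.array([-u[1],u[0]])
    for e in(-1,1):
        k=(abs(t-e*88)<5)&(abs(s)<40);print(" end dir",np.round(e*u,3),"z",np.round(np.percentile(P[k,2],[5,50,95]),4) if k.any() else None,k.sum())
    print(" side z",np.round(np.percentile(P[(abs(t)<60)&(abs(s)>55),2],[50,95]),4))
    m=(x>.25)&(x<.72)&(y>.18)&(y<.45)&(z>.062)&(z<.08)
    r=cv2.minAreaRect(W[m][:,:2].astype(np.float32)*1000);print("tub",np.round(r[0],1),np.round(r[1],1),round(r[2],2))
    # rim long edges
    # beads
    hsv=cv2.cvtColor(f["p"],cv2.COLOR_RGB2HSV)
    m=(x>.30)&(x<.66)&(y>.25)&(y<.38)&(z>.03)&(z<.05)&(hsv[...,1]>70)
    nl,l,st,ce=cv2.connectedComponentsWithStats(m.astype(np.uint8))
    for j in range(1,nl):
        if st[j,4]>15: print(" bead",st[j,4],np.round(np.median(W[l==j],0),3),np.round(W[l==j].max(0),3))
    m=(x>.30)&(x<.50)&(y>-.15)&(y<.05)&(z>.07)&(z<.12)&(hsv[...,1]>100)&(hsv[...,0]<20)
    r=cv2.minAreaRect(W[m][:,:2].astype(np.float32)*1000);print("grip",np.round(r[0],1),np.round(r[1],1),round(r[2],2),np.round(W[m][:,2].max(),3),m.sum())
    m=(x>.28)&(x<.50)&(y>-.16)&(y<.07)&(z<.012)&(hsv[...,1]>70)&(hsv[...,0]>60)&(hsv[...,0]<95)
    r=cv2.minAreaRect(W[m][:,:2].astype(np.float32)*1000);print("mat",np.round(r[0],1),np.round(r[1],1),round(r[2],2))
    m=(x>.28)&(x<.47)&(y>-.16)&(y<.05)&(z>.012)&(z<.06)
    r=cv2.minAreaRect(W[m][:,:2].astype(np.float32)*1000);print("basket",np.round(r[0],1),np.round(r[1],1),round(r[2],2))
```

```text
== side
crate rect [600.6 -35. ] [130.  190.3] 6.24 n 1141
 end dir [ 0.109 -0.994] z [0.106  0.1209 0.1295] 168
 end dir [-0.109  0.994] z [0.1065 0.1117 0.1146] 94
 side z [0.1257 0.1303]
tub [477.4 312.9] [400.5 158.1] 5.2
 bead 134 [0.446 0.296 0.038] [0.464 0.308 0.045]
 bead 151 [0.442 0.338 0.038] [0.46  0.35  0.044]
 bead 152 [0.403 0.333 0.037] [0.422 0.345 0.045]
 bead 152 [0.367 0.329 0.037] [0.385 0.343 0.044]
grip [430.1 -54.1] [19.1 47.2] 85.44 0.117 222
mat [396.4 -44.6] [151.  137.7] 87.37
basket [385.9 -80.1] [166.9 129.4] 86.28
== scene
crate rect [604.4 -33.7] [133.8 181.8] 5.85 n 1462
 end dir [ 0.102 -0.995] z [0.114  0.1255 0.1273] 71
 end dir [-0.102  0.995] z [0.1077 0.1098 0.1123] 59
 side z [0.1192 0.1273]
tub [480.7 313.1] [401.8 156.1] 5.46
 bead 48 [0.377 0.325 0.035] [0.389 0.34  0.04 ]
 bead 121 [0.426 0.33  0.035] [0.462 0.347 0.043]
 bead 59 [0.456 0.29  0.035] [0.467 0.305 0.042]
grip [434.8 -54.3] [15.9 46.2] 87.18 0.115 109
mat [344.9 -42.9] [ 37.2 133.6] 7.05
basket [389.5 -88. ] [175.3  94.1] 72.26
```

Request:
servo_tool(increments=[[[0,0,10.1],[0,0.0574,0.008],-1],[[0,0,10.1],[0,0.0574,0.008],-1],[[0,0,10.1],[0,0.0574,0.008],-1],[[0,0,10.1],[0,0.0574,0.008],-1],[[0,0,10.1],[0,0.0574,0.008],-1],[[0,0,10.1],[0.044,0.0456,-0.005],-1],[[0,0,10.2],[0.044,0.0456,-0.005],-1],[[0,0,0],[0.044,0.0456,-0.005],-1],[[0,0,0],[0.044,0.0456,-0.005],-1],[[0,0,0],[0.044,0.0456,-0.005],-1],[[0,0,0],[0.044,0.046,-0.005],-1],[[0,0,0],[0,0,0],-1]])

```text
time_s: 1.6
position: [0.5376, -0.0287, 0.2145]
eef_rot: [-0.001, 0.667, 0.745, -0.0]
ft_force: [0.9, 0.4, 0.2]
finger_gap: 1.002
finger_force: 0.0
```

Run:
```python
from h import *
o=get_obs();q=o["eef_rot"];print(np.round(o["position"],4),np.round(q,4),np.rad2deg(2*np.arctan2(q[2],q[1])),o["time_s"],np.round(o["joint_positions"],2))
p,d,i=cam("wrist");save("w1",p)
W=pts(d,i);m=(W[...,2]>.105)&(W[...,2]<.14)&(W[...,0]>.5)
P=W[m];print(np.round(P.min(0),3),np.round(P.max(0),3))
# near band: bin by y
for y in np.arange(-.08,.05,.02):
    k=(abs(P[:,1]-y)<.003)&(P[:,2]>.122);xs=np.sort(P[k,0]); 
    if len(xs): print(round(y,2),np.round([xs[xs<.6].min() if (xs<.6).any() else 0,xs[xs<.6].max() if (xs<.6).any() else 0,xs.max()],4),np.round(np.median(P[k,2]),4))
```

```text
[ 0.5376 -0.0287  0.2145] [-1.300e-03  6.668e-01  7.453e-01 -5.000e-04] 96.3653064076928 1.6 [-0.26 -0.02  1.83  0.    1.34 -0.38]
[ 0.531 -0.124  0.105] [0.672 0.064 0.131]
-0.08 [0.5441 0.5523 0.5523] 0.1278
-0.06 [0.5425 0.5536 0.6708] 0.1277
-0.04 [0.5403 0.5483 0.6684] 0.1278
-0.02 [0.538  0.546  0.6665] 0.128
0.0 [0.5358 0.5436 0.6644] 0.1279
0.02 [0.5335 0.5453 0.6623] 0.1277
0.04 [0.5313 0.5395 0.6599] 0.1278
```

View pics/w1.png

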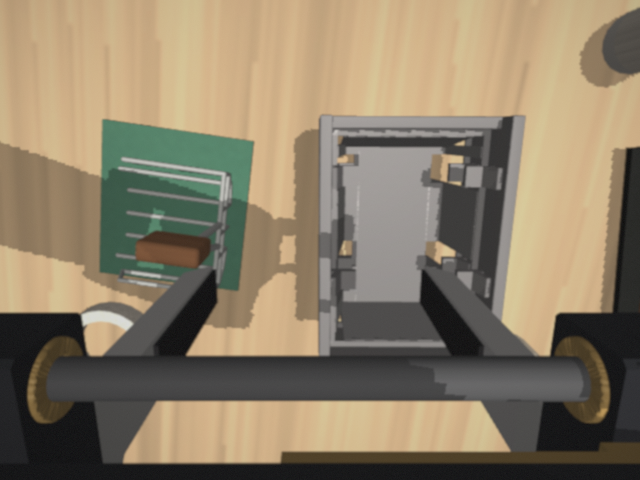

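The wrist view shows the grey nested pair at (420,230) between the fingers and the scoop and mat at (175,215). The rim's near band is centred at x=0.5425, z=0.128, as it should be.

Request:
servo_tool(increments=[[[0,0,0],[0.005,0.002,-0.03],-1],[[0,0,0],[0,0,-0.03],-1],[[0,0,0],[0,0,-0.03],-1],[[0,0,0],[0,0,-0.02],-1],[[0,0,0],[0,0,0],-1],[[0,0,0],[0,0,0],1],[[0,0,0],[0,0,0],1],[[0,0,0],[0,0,0],1],[[0,0,0],[0,0,0],1],[[0,0,0],[0,0,0],1],[[0,0,0],[0,0,0],1]], newtons=50)

```text
time_s: 3.02
position: [0.5417, -0.0296, 0.106]
eef_rot: [-0.0, 0.669, 0.743, -0.0]
ft_force: [0.8, 0.5, -0.4]
finger_gap: 0.398
finger_force: 0.0
```

Request:
servo_tool(increments=[[[0,0,0],[0,0,-0.003],1],[[0,0,0],[0,0,0],1],[[0,0,0],[0,0,0],1],[[0,0,0],[0,0,0],1],[[0,0,0],[0,0,0],1],[[0,0,0],[0,0,0],1]])

```text
time_s: 3.78
position: [0.5417, -0.0296, 0.1029]
eef_rot: [0.0, 0.669, 0.744, 0.0]
ft_force: [1.3, 0.5, -1.9]
finger_gap: 0.083
finger_force: 50.0
```

Gripped. Lift straight up.

Request:
servo_tool(increments=[[[0,0,0],[0,0,0.01],1],[[0,0,0],[0,0,0.02],1],[[0,0,0],[0,0,0.03],1],[[0,0,0],[0,0,0.03],1],[[0,0,0],[0,0,0.03],1],[[0,0,0],[0,0,0],1]])

```text
time_s: 4.53
position: [0.5431, -0.03, 0.2259]
eef_rot: [0.002, 0.669, 0.743, 0.001]
ft_force: [-0.2, -0.3, -3.0]
finger_gap: 0.082
finger_force: 50.0
```

Run:
```python
from h import *
p,d,i=cam("side");save("s1",p[100:360,180:540])
W=pts(d,i);m=(W[...,2]>.02)&(W[...,0]>.5)&(W[...,0]<.7)&(W[...,1]>-.14)&(W[...,1]<.08)&(W[...,2]<.24)
print(np.round(np.percentile(W[m],[1,50,99],axis=0),3))
```

```text
[[ 0.529 -0.126  0.022]
 [ 0.612 -0.016  0.165]
 [ 0.664  0.062  0.239]]
```

View pics/s1.png

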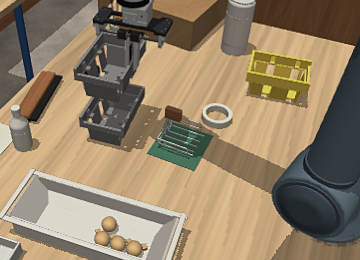

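The crop shows the upper crate hanging level at (115,55) above the lower one at (115,110), cleanly separated.

Request:
servo_tool(increments=[[[0,0,0],[0,-0.045,0],1],[[0,0,0],[0,-0.045,0],1],[[0,0,0],[0,-0.045,0],1],[[0,0,0],[0,-0.045,0],1],[[0,0,0],[0,-0.045,-0.02],1],[[0,0,0],[0,-0.045,-0.03],1],[[0,0,0],[0,0,-0.04],1],[[0,0,0],[0,0,-0.04],1],[[0,0,0],[0,0,-0.018],1],[[0,0,0],[0,0,-0.006],1],[[0,0,0],[0,0,0],1]])

```text
time_s: 5.95
position: [0.542, -0.2997, 0.0695]
eef_rot: [0.0, 0.669, 0.744, -0.0]
ft_force: [-0.6, -0.1, -3.3]
finger_gap: 0.084
finger_force: 50.0
```

Request:
servo_tool(increments=[[[0,0,0],[0,0,-0.002],1],[[0,0,0],[0,0,0],0],[[0,0,0],[0,0,0],0],[[0,0,0],[0,0,0],0],[[0,0,0],[0,0,0],0],[[0,0,0],[0,0,0.03],0],[[0,0,0],[0,0,0.04],0],[[0,0,0],[0,0,0.06],0],[[0,0,0],[0,0,0.03],0]])

```text
time_s: 7.08
position: [0.5428, -0.3005, 0.231]
eef_rot: [0.003, 0.669, 0.743, 0.0]
ft_force: [0.1, -0.1, 0.2]
finger_gap: 0.497
finger_force: 0.0
```

Run:
```python
from h import *
o=get_obs();print(np.round(o["position"],4))
p,d,i=cam("side")
W=pts(d,i)
for y0 in(-.30,-.034):
    m=(W[...,2]>.07)&(W[...,2]<.11)&(W[...,0]>.5)&(W[...,0]<.7)&(abs(W[...,1]-y0)<.13)
    P=W[m];r=cv2.minAreaRect(P[:,:2].astype(np.float32)*1000);print(np.round(r[0],1),np.round(r[1],1),round(r[2],1),np.round(np.percentile(P[:,2],[50,95]),4))
```

```text
[ 0.5428 -0.3005  0.231 ]
[ 600.4 -303.9] [129.1 193.1] 6.2 [0.0833 0.0964]
[600.  -34.8] [129.4 190.3] 6.0 [0.0841 0.096 ]
```

Request:
servo_tool(increments=[[[0,0,10],[-0.0139,0.0308,0],-1],[[0,0,10],[-0.0139,0.0308,0],-1],[[0,0,10],[-0.0139,0.0308,0],-1],[[0,0,10],[-0.0139,0.0308,0],-1],[[0,0,10],[-0.0139,0.0308,0],-1],[[0,0,10],[-0.0139,0.0308,0],-1],[[0,0,10],[-0.0139,0.0308,0],-1],[[0,0,10],[-0.0139,0.0308,0],-1],[[0,0,0],[0,0,0],-1]])

```text
time_s: 8.25
position: [0.4297, -0.052, 0.226]
eef_rot: [-0.0, 0.034, 0.999, 0.0]
ft_force: [0.4, 0.3, 0.4]
finger_gap: 0.997
finger_force: 0.0
```

Run:
```python
from h import *
o=get_obs();q=o["eef_rot"];print(np.round(o["position"],4),np.rad2deg(2*np.arctan2(q[2],q[1])))
p,d,i=cam("wrist");save("w2",p);W=pts(d,i)
hsv=cv2.cvtColor(p,cv2.COLOR_RGB2HSV);x,y,z=W[...,0],W[...,1],W[...,2]
m=(z>.10)&(z<.125)&(x>.38)&(x<.48)&(abs(y+.05)<.05)&(hsv[...,1]>80)
P=W[m];r=cv2.minAreaRect(P[:,:2].astype(np.float32)*1000);print("grip",np.round(r[0],1),np.round(r[1],1),round(r[2],1),np.round(np.percentile(P[:,2],[5,50,95]),4),len(P))
m=(z<.012)&(hsv[...,1]>70)&(hsv[...,0]>60)&(hsv[...,0]<95)&(x<.52)&(x>.28)
r=cv2.minAreaRect(W[m][:,:2].astype(np.float32)*1000);print("mat",np.round(r[0],1),np.round(r[1],1),round(r[2],1))
```

```text
[ 0.4297 -0.052   0.226 ] 176.13067980696192
grip [432.2 -56.9] [16.  46.7] 88.0 [0.1101 0.1125 0.1138] 1292
mat [399.  -47.4] [147.1 137.3] 88.2
```

View pics/w2.png

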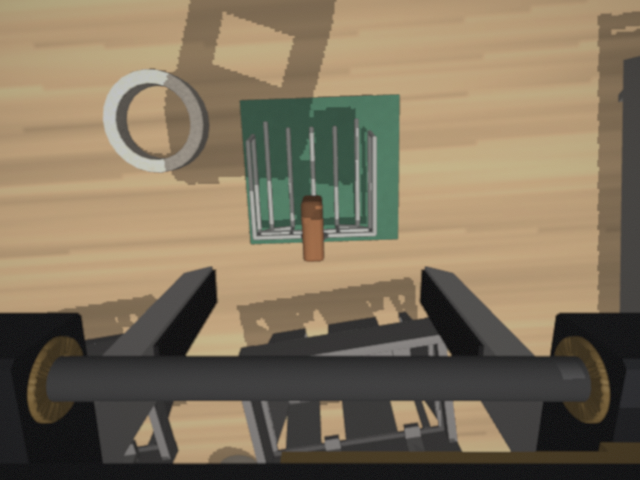

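The wrist view shows the grip at (312,230), the mat at (320,170) and the tape at (155,120), consistent with a grip centre of (0.432,-0.057) and a top height of 0.113.

Request:
servo_tool(increments=[[[0,0,1.9],[0.0025,-0.005,-0.03],-1],[[0,0,0],[0,0,-0.04],-1],[[0,0,0],[0,0,-0.04],-1],[[0,0,0],[0,0,-0.03],-1],[[0,0,0],[0,0,-0.01],-1],[[0,0,0],[0,0,0],1],[[0,0,0],[0,0,0],1],[[0,0,0],[0,0,0],1],[[0,0,0],[0,0,0],1],[[0,0,0],[0,0,0],1],[[0,0,0],[0,0,0],1],[[0,0,0],[0,0,0],1]], newtons=55)

```text
time_s: 9.8
position: [0.433, -0.0582, 0.077]
eef_rot: [0.0, 0.018, 1.0, 0.0]
ft_force: [-0.3, 0.3, -0.1]
finger_gap: 0.292
finger_force: 0.0
```

Request:
servo_tool(increments=[[[0,0,0],[0,0,0],1],[[0,0,0],[0,0,0],1],[[0,0,0],[0,0,0],1]])

```text
time_s: 10.18
position: [0.4327, -0.0581, 0.0767]
eef_rot: [-0.0, 0.018, 1.0, 0.0]
ft_force: [0.4, 0.3, -1.8]
finger_gap: 0.167
finger_force: 55.0
```

Request:
servo_tool(increments=[[[0,0,0],[0,0,0.02],1],[[0,0,0],[0,0,0.04],1],[[0,0,0],[0,0,0.045],1],[[0,0,0.9],[0.0182,0.0475,0.03],1],[[0,0,0.9],[0.0182,0.0475,0],1],[[0,0,0.9],[0.0182,0.0475,0],1],[[0,0,0.9],[0.0182,0.0475,0],1],[[0,0,0.9],[0.0182,0.0475,0],1],[[0,0,0.9],[0.0182,0.0475,0],1],[[0,0,0.9],[0.0182,0.0475,0],1],[[0,0,0.9],[0.0182,0.0475,0],1],[[0,0,0.2],[0,0,0],1]])

```text
time_s: 11.68
position: [0.5785, 0.3243, 0.2106]
eef_rot: [-0.001, -0.048, 0.999, -0.0]
ft_force: [-0.1, -0.4, -1.5]
finger_gap: 0.168
finger_force: 55.0
```

```bash
cat > tub.py <<'E'
from h import *
o=get_obs();q=o["eef_rot"];print(np.round(o["position"],4),np.rad2deg(2*np.arctan2(q[2],q[1])),o["finger_gap"])
p,d,i=cam("wrist");save("w3",p);W=pts(d,i);x,y,z=W[...,0],W[...,1],W[...,2]
m=(z>.066)&(z<.075)&(y>.18)&(y<.45)&(x<.52)
P=W[m]
print("rim z",np.median(P[:,2]))
a=np.deg2rad(5.3);u=np.array([np.cos(a),np.sin(a)]);v=np.array([-u[1],u[0]])
T=np.array([.479,.313]);t=(P[:,:2]-T)@u;s=(P[:,:2]-T)@v
for t0 in np.arange(-.18,.04,.03):
    k=abs(t-t0)<.004
    L=s[k&(s<-.05)&(s>-.1)];R=s[k&(s>.05)&(s<.1)]
    f=lambda A:np.round(np.percentile(A,[2,98]),4) if len(A)>5 else None
    print(round(t0,2),f(L),f(R))
print("end",np.percentile(t[abs(s)<.04],[1,99]))
# floor beads
hsv=cv2.cvtColor(p,cv2.COLOR_RGB2HSV)
m=(z>.030)&(z<.05)&(hsv[...,1]>70)&(y>.24)&(y<.39)&(x<.55)
n,l,st,ce=cv2.connectedComponentsWithStats(m.astype(np.uint8))
for j in range(1,n):
    if st[j,4]>60:
        Q=W[l==j];c=(np.r_[(Q[:,:2].min(0)+Q[:,:2].max(0))/2]-T);print("bead tub xy",st[j,4],np.round([c@u,c@v],3),Q[:,2].max())
E
python3 tub.py
```

```text
[0.5785 0.3243 0.2106] 185.55566145943183 0.1675048525158172
rim z 0.06676318029642407
-0.18 None None
-0.15 None None
-0.12 None None
-0.09 None None
-0.06 [-0.0762 -0.0627] [0.0633 0.076 ]
-0.03 [-0.076 -0.062] [0.0625 0.0761]
0.0 [-0.0754 -0.0619] [0.0631 0.0761]
0.03 [-0.0756 -0.062 ] [0.0623 0.0713]Traceback (most recent call last):
  File "tub.py", line 14, in <module>
    print("end",np.percentile(t[abs(s)<.04],[1,99]))
                ~~~~~~~~~~~~~^^^^^^^^^^^^^^^^^^^^^^
    return _quantile_unchecked(
        a, q, axis, out, overwrite_input, method, keepdims, weights)
    return _ureduce(a,
                    func=_quantile_ureduce_func,
    ...<5 lines>...
                    overwrite_input=overwrite_input,
                    method=method)
    r = func(a, **kwargs)
    result = _quantile(arr,
                       quantiles=q,
    ...<2 lines>...
                       out=out,
                       weights=wgt)
    slices_having_nans = np.isnan(arr[-1, ...])
                                  ~~~^^^^^^^^^
IndexError: index -1 is out of bounds for axis 0 with size 0
```

View pics/w3.png

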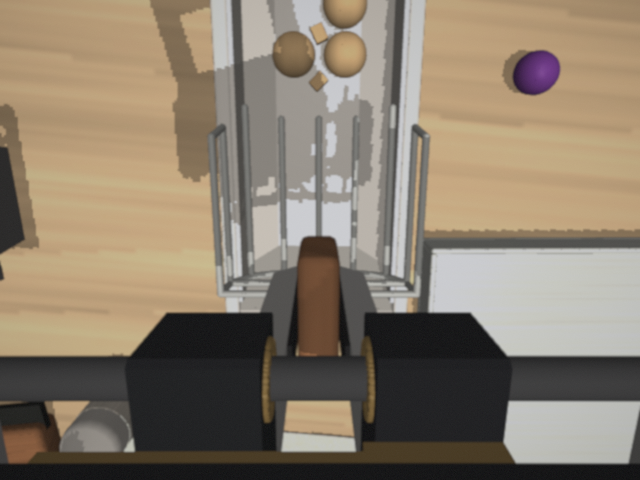

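The tub frame checks out (lateral centre within 0.5 mm, yaw 5.3°). In the picture the beads are at (293,53), (345,53) and (345,8) with chips at (318,80) and (318,33), and the scoop sits centred over the trough.

Request:
servo_tool(increments=[[[0,0,-0.2],[0,-0.002,-0.04],1],[[0,0,0],[0,0,-0.04],1],[[0,0,0],[0,0,-0.03],1],[[0,0,0],[0,0,-0.01],1],[[0,0,0],[0,0,-0.006],1],[[0,0,0],[0,0,0],1]])

```text
time_s: 12.48
position: [0.5792, 0.3197, 0.0871]
eef_rot: [0.001, -0.045, 0.999, 0.0]
ft_force: [-0.3, -0.1, -1.5]
finger_gap: 0.167
finger_force: 55.0
```

Request:
servo_tool(increments=[[[0,0,0],[0,0.0025,-0.003],1],[[0,0,0],[0,0,-0.003],1],[[0,0,0],[0,0,-0.0015],1],[[0,0,0],[0,0,0],1]])

```text
time_s: 12.98
position: [0.579, 0.3225, 0.0796]
eef_rot: [0.0, -0.045, 0.999, 0.0]
ft_force: [-1.9, 0.6, 4.0]
finger_gap: 0.163
finger_force: 55.0
```

Request:
servo_tool(increments=[[[0,0,0],[-0.012,-0.0011,0],1],[[0,0,0],[-0.012,-0.0011,0],1],[[0,0,0],[-0.012,-0.0011,0],1],[[0,0,0],[-0.012,-0.0011,0],1],[[0,0,0],[-0.012,-0.0011,0],1],[[0,0,0],[-0.012,-0.0011,0],1],[[0,0,0],[-0.012,-0.0011,0],1],[[0,0,0],[-0.012,-0.0011,0],1],[[0,0,0],[-0.012,-0.0011,0],1],[[0,0,0],[-0.012,-0.0011,0],1],[[0,0,0],[0,0,0],1]])

```text
time_s: 14.35
position: [0.458, 0.3115, 0.0796]
eef_rot: [0.001, -0.045, 0.999, 0.0]
ft_force: [0.9, -0.4, 8.3]
finger_gap: 0.165
finger_force: 55.0
```

```bash
cat > look.py <<'E'
import sys
from h import *
o=get_obs();q=o["eef_rot"];p=np.array(o["position"])
a=np.deg2rad(5.3);u=np.array([np.cos(a),np.sin(a)]);v=np.array([-u[1],u[0]]);r=p[:2]-[.479,.313]
print("tub",np.round([r@u,r@v,p[2]],4),np.round(o["ft_force"],1),np.round(q,3))
p,d,i=cam("wrist");save(sys.argv[1]+"w",p)
s,d2,i2=cam("side");s=s[220:420,150:420];s=cv2.resize(s,None,fx=2,fy=2,interpolation=cv2.INTER_CUBIC)
k=p[0:400,140:500];c=cv2.resize(k,(360,400));save(sys.argv[1],np.hstack([c,cv2.resize(s,(440,326),interpolation=cv2.INTER_AREA)[:400] if 0 else cv2.copyMakeBorder(cv2.resize(s,(440,326)),0,74,0,0,cv2.BORDER_CONSTANT)]))
E
python3 look.py a1
```

```text
tub [-0.0211  0.0005  0.0796] [ 0.9 -0.4  8.3] [ 0.001 -0.045  0.999  0.   ]
```

View pics/a1.png

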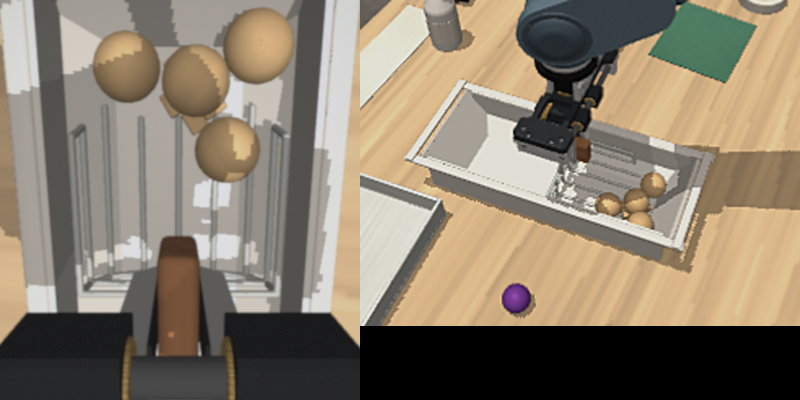

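One bead is on the wires at (228,150) in the left panel, and the other three are ahead of the nose, near the end wall. I'll keep pushing.

Request:
servo_tool(increments=[[[0,0,0],[-0.008,-0.0007,0],1],[[0,0,0],[-0.008,-0.0007,0],1],[[0,0,0],[-0.008,-0.0007,0],1],[[0,0,0],[-0.006,-0.0006,0],1],[[0,0,0],[-0.004,-0.0004,0],1],[[0,0,0],[0,0,0],1]])

```text
time_s: 15.2
position: [0.4262, 0.3085, 0.08]
eef_rot: [0.003, -0.045, 0.999, 0.001]
ft_force: [5.8, 1.7, 5.4]
finger_gap: 0.166
finger_force: 55.0
```

```bash
python3 look.py a2
```

```text
tub [-0.053   0.0004  0.08  ] [5.8 1.7 5.4] [ 0.003 -0.045  0.999  0.001]
```

View pics/a2.png

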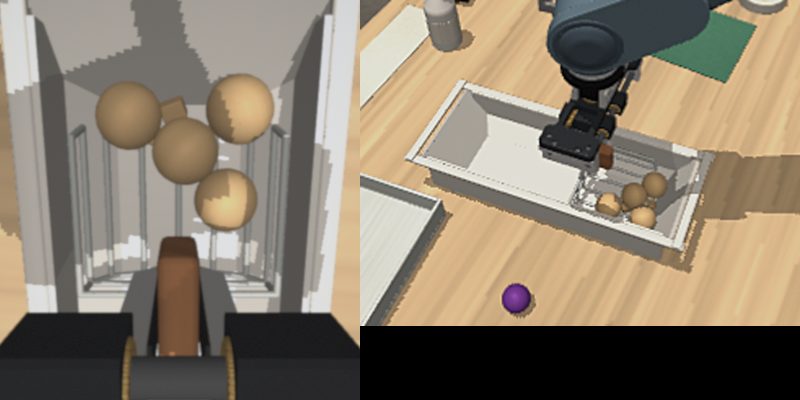

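Request:
servo_tool(increments=[[[0,0,0],[-0.003,-0.0003,0],1],[[0,0,0],[-0.002,-0.0002,0],1],[[-0.23,2.5,0],[0.0015,0.0001,0.001],1],[[-0.23,2.5,0],[0.0015,0.0001,0.001],1],[[-0.23,2.5,0],[0.0015,0.0001,0.001],1],[[-0.23,2.5,0],[0.0015,0.0001,0.001],1],[[-0.23,2.5,0],[0.0018,0.0002,0.001],1],[[-0.23,2.5,0],[0.0018,0.0002,0.001],1],[[-0.23,2.5,0],[0.002,0.0002,0.001],1],[[-0.23,2.5,0],[0.003,0.0003,0],1],[[-0.23,2.5,0],[0.003,0.0003,0],1],[[-0.23,2.5,0],[0.003,0.0003,0],1]])

```text
time_s: 16.8
position: [0.4374, 0.3089, 0.0838]
eef_rot: [-0.22, -0.044, 0.974, -0.011]
ft_force: [-0.5, -0.9, -1.9]
finger_gap: 0.168
finger_force: 55.0
```

```bash
python3 look.py a3
```

```text
tub [-0.0418 -0.0003  0.0838] [-0.5 -0.9 -1.9] [-0.22  -0.044  0.974 -0.011]
```

View pics/a3.png

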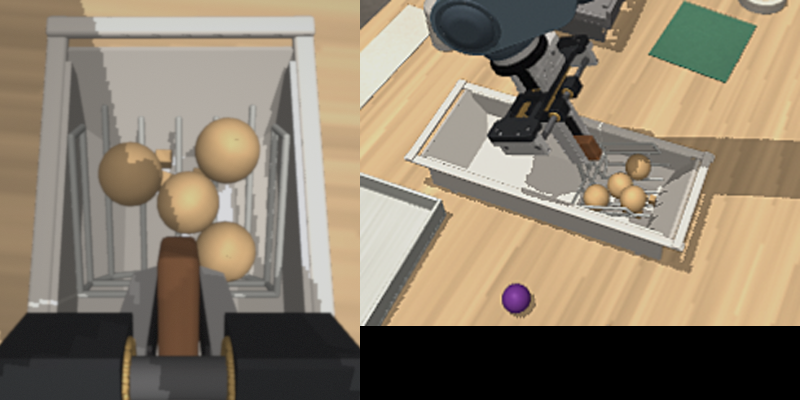

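All four beads have rolled into the tilted scoop, at (130,173), (227,150), (187,202) and (226,250). A chip shows at (163,157). I'll lift a little and jiggle over the tub.

Request:
servo_tool(increments=[[[0,0,0],[0.005,0,0.015],1],[[0,0,0],[0.005,0,0.015],1],[[0,0,0],[0,0.006,0.005],1],[[0,0,0],[0,-0.008,-0.005],1],[[0,0,0],[0,0.008,0.006],1],[[0,0,0],[0,-0.008,-0.006],1],[[0,0,0],[0,0.008,0.006],1],[[0,0,0],[0,-0.006,-0.006],1],[[0,0,0],[0,0,0],1]])

```text
time_s: 18.02
position: [0.4498, 0.3091, 0.1148]
eef_rot: [-0.218, -0.044, 0.975, -0.01]
ft_force: [-0.2, 0.2, -2.7]
finger_gap: 0.165
finger_force: 55.0
```

```bash
cat > blobs.py <<'E'
import sys
from h import *
o=get_obs();P0=np.array(o["position"]);print(np.round(P0,4),np.round(o["eef_rot"],3))
a=np.deg2rad(5.3);u=np.array([np.cos(a),np.sin(a)]);v=np.array([-u[1],u[0]])
for n in("wrist","side"):
    p,d,i=cam(n);save(sys.argv[1]+n,p);W=pts(d,i)
    hsv=cv2.cvtColor(p,cv2.COLOR_RGB2HSV);t=(W[...,:2]-[.479,.313])
    X=t@u;Y=t@v
    m=(abs(X)<.2)&(abs(Y)<.063)&(hsv[...,0]<28)&(hsv[...,1]>75)&(hsv[...,2]>60)&(W[...,2]>.004)
    nn,l,st,ce=cv2.connectedComponentsWithStats(m.astype(np.uint8))
    for j in range(1,nn):
        if st[j,4]>12: k=l==j;print(n,st[j,4],np.round(ce[j]),"tub",np.round([np.median(X[k]),np.median(Y[k])],3),"z",np.round(np.percentile(W[k][:,2],[5,50,95]),3))
E
python3 blobs.py b1
python3 - <<'E'
import cv2,numpy as np
w=cv2.imread('pics/b1wrist.png')[:400,140:500];s=cv2.resize(cv2.imread('pics/b1side.png')[250:400,220:385],(440,400),interpolation=cv2.INTER_CUBIC)
cv2.imwrite('pics/b1.png',np.hstack([w,s]))
E
```

```text
[0.4498 0.3091 0.1148] [-0.218 -0.044  0.975 -0.01 ]
wrist 16868 [327. 219.] tub [-0.072  0.002] z [0.078 0.101 0.155]
wrist 20 [176. 312.] tub [-0.016 -0.03 ] z [0.221 0.222 0.223]
wrist 296 [551. 348.] tub [-0.007  0.042] z [0.222 0.226 0.234]
wrist 268 [ 80. 350.] tub [-0.008 -0.047] z [0.225 0.226 0.235]
wrist 819 [267. 380.] tub [-0.004 -0.011] z [0.225 0.232 0.234]
wrist 771 [369. 380.] tub [-0.004  0.007] z [0.224 0.231 0.234]
wrist 74 [ 36. 401.] tub [ 0.    -0.052] z [0.226 0.227 0.228]
wrist 13 [633. 401.] tub [0.    0.055] z [0.226 0.227 0.228]
wrist 24 [132. 433.] tub [ 0.004 -0.032] z [0.231 0.233 0.234]
wrist 6778 [304. 455.] tub [0.007 0.   ] z [0.233 0.235 0.237]
side 66 [265. 262.] tub [ 0.005 -0.004] z [0.231 0.236 0.243]
side 21 [272. 264.] tub [-0.007 -0.011] z [0.217 0.227 0.233]
side 50 [244. 275.] tub [0.036 0.031] z [0.221 0.225 0.245]
side 20 [263. 278.] tub [-0.006  0.03 ] z [0.224 0.231 0.233]
side 179 [285. 299.] tub [-0.037  0.004] z [0.127 0.146 0.156]
side 747 [306. 324.] tub [-0.09  0.02] z [0.076 0.095 0.109]
side 13 [289. 338.] tub [-0.059  0.041] z [0.039 0.067 0.068]
side 52 [326. 342.] tub [-0.128 -0.008] z [0.008 0.015 0.021]
side 66 [316. 348.] tub [-0.111  0.014] z [0.01  0.013 0.017]
```

View pics/b1.png

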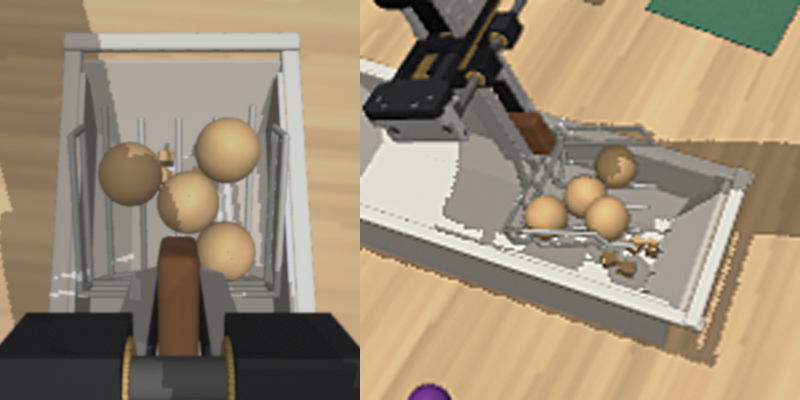

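All four chips lie on the tub floor in the right panel, near (645,245) and (618,260), and only the four beads are in the scoop. Lift and carry towards the lower crate.

Request:
servo_tool(increments=[[[0,0,0],[0,0,0.012],1],[[0,0,0],[0,0,0.022],1],[[0,0,0],[0,0,0.025],1],[[0,0,0],[0,0,0.02],1],[[0,0,0],[0.004,-0.005,0.011],1],[[0,0,0],[0.01,-0.012,0],1],[[0,0,0],[0.016,-0.02,0],1],[[0,0,0],[0.02,-0.025,0],1],[[0,0,0],[0.022,-0.027,0],1],[[0,0,0],[0.022,-0.027,0],1],[[0,0,0],[0.022,-0.027,0],1],[[0,0,0.8],[0.022,-0.027,0],1]])

```text
time_s: 19.62
position: [0.589, 0.1367, 0.204]
eef_rot: [-0.218, -0.05, 0.975, -0.012]
ft_force: [0.4, -0.4, -2.0]
finger_gap: 0.163
finger_force: 55.0
```

Request:
servo_tool(increments=[[[0,0,0],[0.022,-0.027,0],1],[[0,0,0],[0.022,-0.027,0],1],[[0,0,0],[0.022,-0.027,0],1],[[0,0,0],[0.022,-0.027,0],1],[[0,0,0],[0.02,-0.024,0],1],[[0,0,0],[0.014,-0.016,0],1],[[0,0,0],[0.008,-0.008,0],1],[[0,0,0],[0.004,-0.003,0],1],[[0,0,0],[0,0,0],1]])

```text
time_s: 20.75
position: [0.7221, -0.0194, 0.2051]
eef_rot: [-0.217, -0.051, 0.975, -0.012]
ft_force: [0.4, 0.0, -1.4]
finger_gap: 0.17
finger_force: 55.0
```

```bash
cat > crates.py <<'E'
from h import *
o=get_obs();print(np.round(o["position"],4),np.round(o["eef_rot"],3),o["time_s"])
for n in("side","scene"):
  p,d,i=cam(n);save("c"+n,p);W=pts(d,i)
  for y0 in(-.30,-.034):
    m=(W[...,2]>.084)&(W[...,2]<.1)&(W[...,0]>.48)&(W[...,0]<.72)&(abs(W[...,1]-y0)<.13)
    P=W[m]
    if len(P)>20:
        r=cv2.minAreaRect(P[:,:2].astype(np.float32)*1000);print(n,len(P),np.round(r[0],1),np.round(r[1],1),round(r[2],1))
E
python3 crates.py
python3 - <<'E'
import cv2,numpy as np
a=cv2.imread('pics/cside.png')[100:340,200:440];b=cv2.imread('pics/cscene.png')[130:370,200:440]
cv2.imwrite('pics/c1.png',cv2.resize(np.hstack([a,b]),(800,400)))
E
```

```text
[ 0.7221 -0.0194  0.2051] [-0.217 -0.051  0.975 -0.012] 20.75
side 405 [ 600.4 -304.7] [129.4 191.2] 6.1
side 562 [600.1 -34.7] [129.3 189.1] 6.2
scene 694 [ 603.1 -304.7] [137.  185.3] 5.5
scene 459 [603.2 -34.4] [134.  181.4] 6.3
```

View pics/c1.png

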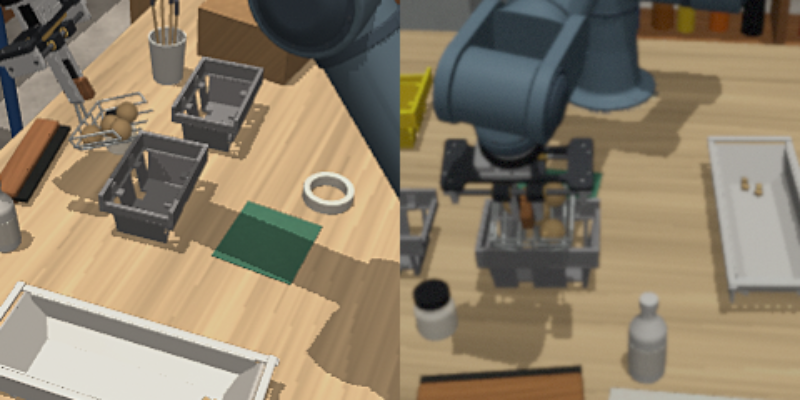

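The crates are unmoved, the four beads sit in the scoop at (110,120), and the nose is over the lower crate. Tilting nose-down around the nose.

Request:
servo_tool(increments=[[[0.5,-5,0],[-0.0045,-0.001,-0.002],1],[[0.5,-5,0],[-0.0045,-0.001,-0.002],1],[[0.5,-5,0],[-0.0045,-0.001,-0.002],1],[[0.5,-5,0],[-0.0045,-0.001,-0.002],1],[[0.5,-5,0],[-0.0045,-0.001,-0.002],1],[[0.3,-2.5,0],[-0.0035,-0.0004,-0.001],1],[[0.3,-2.5,0],[-0.0035,-0.0004,-0.001],1],[[0.3,-2.5,0],[-0.0035,-0.0004,0],1],[[0.3,-2.5,0],[-0.0035,-0.0004,0],1],[[0,0,0],[0,0,0],1]])

```text
time_s: 22.1
position: [0.6845, -0.0254, 0.1937]
eef_rot: [0.087, -0.052, 0.995, 0.005]
ft_force: [-0.8, -1.0, -1.6]
finger_gap: 0.169
finger_force: 55.0
```

Request:
servo_tool(increments=[[[0.2,-2.2,0],[-0.0038,-0.0004,0],1],[[0.2,-2.2,0],[-0.0038,-0.0004,0],1],[[0.2,-2.2,0],[-0.0038,-0.0004,0],1],[[0.2,-2.2,0],[-0.0038,-0.0004,0],1],[[0.2,-2.2,0],[-0.0038,-0.0004,0],1],[[0.2,-2.2,0],[-0.0038,-0.0004,0],1],[[0.2,-2.2,0],[-0.0038,-0.0004,0],1],[[0.2,-2.2,0],[-0.0038,-0.0004,0],1],[[0.2,-2.2,0],[-0.0038,-0.0004,0],1],[[0.2,-2.2,0],[-0.0038,-0.0004,0],1],[[0.2,-2.2,0],[-0.0038,-0.0004,0],1],[[0,0,0],[0,0,0],1]])

```text
time_s: 23.6
position: [0.6433, -0.03, 0.1932]
eef_rot: [0.294, -0.05, 0.954, 0.013]
ft_force: [0.5, 0.4, -1.2]
finger_gap: 0.166
finger_force: 55.0
```

```bash
cat > beads.py <<'E'
from h import *
o=get_obs();print(np.round(o["position"],4),np.round(o["eef_rot"],3),o["time_s"],np.round(o["ft_force"],1))
for n in("side","scene"):
    p,d,i=cam(n);save("d"+n,p);W=pts(d,i);hsv=cv2.cvtColor(p,cv2.COLOR_RGB2HSV)
    m=(W[...,0]>.5)&(W[...,0]<.78)&(abs(W[...,1]+.034)<.13)&(W[...,2]>.012)&(W[...,2]<.25)&(hsv[...,0]<25)&(hsv[...,1]>75)&(hsv[...,2]>50)
    nn,l,st,ce=cv2.connectedComponentsWithStats(m.astype(np.uint8))
    for j in range(1,nn):
        if st[j,4]>10: print(n,st[j,4],np.round(ce[j]),np.round(np.median(W[l==j],0),3),np.round(W[l==j][:,2].max(),3))
E
python3 beads.py;python3 - <<'E'
import cv2,numpy as np
a=cv2.imread('pics/dside.png')[100:340,200:440];b=cv2.imread('pics/dscene.png')[130:370,200:440]
cv2.imwrite('pics/d1.png',cv2.resize(np.hstack([a,b]),(800,400)))
E
```

```text
[ 0.6433 -0.03    0.1932] [ 0.294 -0.05   0.954  0.013] 23.6 [ 0.5  0.4 -1.2]
side 40 [275. 162.] [ 0.645 -0.024  0.217] 0.232
side 44 [285. 170.] [ 0.617 -0.026  0.197] 0.214
side 303 [294. 217.] [ 0.591 -0.03   0.039] 0.079
scene 92 [278. 234.] [ 0.65  -0.029  0.219] 0.233
scene 167 [285. 275.] [ 0.585 -0.034  0.037] 0.144
scene 23 [277. 294.] [ 0.643 -0.047  0.024] 0.036
scene 17 [228. 302.] [ 0.734 -0.143  0.072] 0.075
```

Request:
servo_tool(increments=[[[0,0,0],[0.005,0,0.02],1],[[0,0,0],[0.005,0,0.03],1],[[-0.7,6.8,0],[0.01,0.001,0.01],1],[[-0.7,6.8,0],[0.01,0.001,0],1],[[-0.7,6.8,0],[0.01,0.001,0],1],[[-0.7,6.8,0],[0.01,0.001,0],1],[[-0.7,6.8,0],[0.01,0.001,0],1],[[0,0,0],[0.02,0,0],1],[[0,0,0],[0,0,0],1]])

```text
time_s: 24.82
position: [0.7256, -0.0255, 0.2546]
eef_rot: [0.003, -0.052, 0.999, -0.003]
ft_force: [-0.4, 0.6, -1.9]
finger_gap: 0.169
finger_force: 55.0
```

```bash
python3 beads.py;python3 - <<'E'
from h import *
p,d,i=cam("wrist");a=cv2.imread('pics/dside.png')[140:290,230:380]
save("e1",np.hstack([p[:400,120:520],cv2.resize(a,(400,400),interpolation=cv2.INTER_CUBIC)[...,::-1]]))
E
```

```text
[ 0.7256 -0.0255  0.2546] [ 0.003 -0.052  0.999 -0.003] 24.825 [-0.4  0.6 -1.9]
side 309 [294. 217.] [ 0.59  -0.031  0.038] 0.079
scene 177 [285. 275.] [ 0.585 -0.034  0.037] 0.184
scene 22 [277. 293.] [ 0.642 -0.047  0.026] 0.036
scene 14 [227. 302.] [ 0.733 -0.144  0.071] 0.076
```

View pics/e1.png

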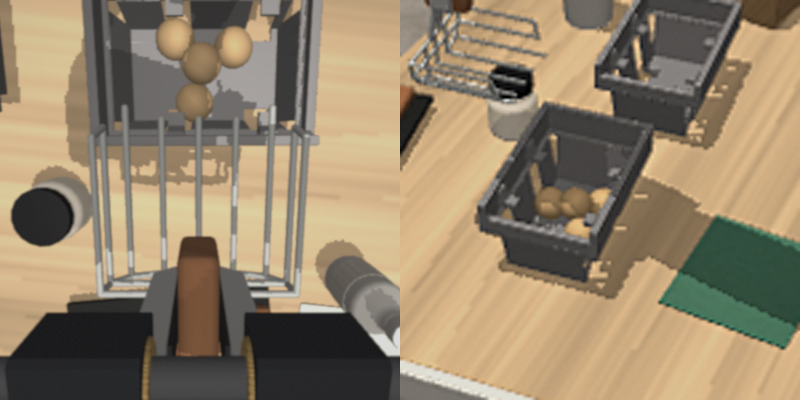

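All four beads are in the lower crate, at (173,38), (235,45), (200,62) and (193,100), and the scoop is empty. Returning the scoop to the mat.

Request:
servo_tool(increments=[[[0,0,-1],[-0.0376,-0.0031,0],1],[[0,0,-1],[-0.0376,-0.0031,0],1],[[0,0,-1],[-0.0376,-0.0031,0],1],[[0,0,-1],[-0.0376,-0.0031,0],1],[[0,0,-1],[-0.0376,-0.0031,0],1],[[0,0,-1],[-0.0376,-0.0031,0],1],[[0,0,-1],[-0.0376,-0.0031,0],1],[[0,0,-1],[-0.0376,-0.0031,0],1],[[0,0,0],[0,0,-0.045],1],[[0,0,0],[0,0,-0.045],1],[[0,0,0],[0,0,-0.045],1],[[0,0,0],[0,0,-0.025],1]])

```text
time_s: 26.48
position: [0.4214, -0.0497, 0.0917]
eef_rot: [0.001, 0.018, 1.0, -0.002]
ft_force: [-0.4, 0.2, -1.8]
finger_gap: 0.167
finger_force: 55.0
```

Request:
servo_tool(increments=[[[0,0,0],[0,0,-0.008],1],[[0,0,0],[0,0,0],1]])

```text
time_s: 26.72
position: [0.4232, -0.0504, 0.0861]
eef_rot: [0.002, 0.017, 1.0, -0.002]
ft_force: [0.2, -0.6, -1.6]
finger_gap: 0.17
finger_force: 55.0
```

Request:
servo_tool(increments=[[[0,0,0],[0,0,-0.006],1],[[0,0,0],[0,0,-0.003],1],[[0,0,0],[0,0,-0.001],1],[[0,0,0],[0,0,0],-1],[[0,0,0],[0,0,0],-1],[[0,0,0],[0,0,0],-1],[[0,0,0],[0,0,0],-1],[[0,0,0],[0,0,0],-1],[[0,0,0],[0,0,0.02],-1],[[0,0,0],[0,0,0.04],-1],[[0,0,0],[0,0,0.06],-1],[[0,0,0],[0,0,0.03],-1]])

```text
time_s: 28.22
position: [0.4242, -0.0507, 0.229]
eef_rot: [0.004, 0.017, 1.0, -0.003]
ft_force: [-0.5, 1.0, 1.4]
finger_gap: 0.999
finger_force: 0.0
```

```bash
python3 crates.py
python3 - <<'E'
from h import *
p,d,i=cam("wrist");W=pts(d,i);hsv=cv2.cvtColor(p,cv2.COLOR_RGB2HSV);x,y,z=W[...,0],W[...,1],W[...,2]
m=(z>.08)&(z<.125)&(x>.36)&(x<.48)&(abs(y+.05)<.05)&(hsv[...,1]>80)
P=W[m];r=cv2.minAreaRect(P[:,:2].astype(np.float32)*1000);print("grip",np.round(r[0],1),np.round(r[1],1),round(r[2],1),np.round(np.percentile(P[:,2],[5,50,95]),4))
p,d,i=cam("side");W=pts(d,i);hsv=cv2.cvtColor(p,cv2.COLOR_RGB2HSV);x,y,z=W[...,0],W[...,1],W[...,2]
m=(abs(x-.6)<.05)&(abs(y+.034)<.08)&(z>.02)&(z<.1)&(hsv[...,0]<25)&(hsv[...,1]>75)
print("beads z pct",np.round(np.percentile(z[m],[50,80,90,95,99]),3),m.sum())
E
```

```text
[ 0.4242 -0.0507  0.229 ] [ 0.004  0.017  1.    -0.003] 28.225
side 262 [ 610.6 -330.6] [129.4 190.7] 6.4
side 562 [600.5 -35. ] [129.8 188.9] 6.3
scene 688 [ 614.  -329.6] [135.7 184.8] 6.1
scene 712 [602.9 -34.7] [135.4 181.5] 6.1
grip [422.5 -51.3] [15.1 45.1] 88.3 [0.1078 0.1125 0.1138]
beads z pct [0.039 0.047 0.052 0.054 0.059] 306
```

Crate b was knocked to about (0.612,-0.330), while crate a and the beads are fine and the scoop stands on the mat. Going to crate b with the tool half-turned.

Request:
servo_tool(increments=[[[0,0,-10.48],[0,0,0.01],-1],[[0,0,-10.48],[0,0,0.01],-1],[[0,0,-10.48],[0.01,-0.01,0],-1],[[0,0,-10.48],[0.0107,-0.0113,0],-1],[[0,0,-10.48],[0.0107,-0.0113,0],-1],[[0,0,-10.48],[0.0107,-0.0113,0],-1],[[0,0,-10.48],[0.0107,-0.0113,0],-1],[[0,0,-10.48],[0.0107,-0.0113,0],-1],[[0,0,-10.48],[0.0107,-0.0113,0],-1],[[0,0,-10.48],[0.0107,-0.0113,0],-1],[[0,0,-10.48],[0.0107,-0.0113,0],-1],[[0,0,-10.48],[0.0107,-0.0113,0],-1]])

```text
time_s: 29.92
position: [0.5285, -0.1617, 0.2422]
eef_rot: [-0.003, 0.899, 0.438, -0.004]
ft_force: [-0.6, -1.0, 1.1]
finger_gap: 0.998
finger_force: 0.0
```

Request:
servo_tool(increments=[[[0,0,-10.48],[0.0107,-0.0113,0],-1],[[0,0,-10.48],[0.0107,-0.0113,0],-1],[[0,0,-10.48],[0.0107,-0.0113,0],-1],[[0,0,-10.48],[0.0107,-0.0113,0],-1],[[0,0,-10.48],[0.0107,-0.0113,0],-1],[[0,0,-10.48],[0.0107,-0.0113,0],-1],[[0,0,-10.48],[0.0107,-0.0113,0],-1],[[0,0,-10.48],[0.0107,-0.0113,0],-1],[[0,0,-10.48],[0.0107,-0.0113,0],-1],[[0,0,-10.48],[0.0107,-0.0113,0],-1],[[0,0,-10.48],[0.0107,-0.0113,0],-1],[[0,0,-10.48],[0.0107,-0.0113,0],-1]])

```text
time_s: 31.42
position: [0.6571, -0.2973, 0.2416]
eef_rot: [-0.003, 0.799, -0.601, -0.003]
ft_force: [-0.2, 0.7, 0.5]
finger_gap: 1.003
finger_force: 0.0
```

Request:
servo_tool(increments=[[[0,0,-10.4],[0.01,-0.01,0],-1],[[0,0,0],[0,0,0],-1]])

```text
time_s: 31.68
position: [0.667, -0.3075, 0.2418]
eef_rot: [-0.002, 0.744, -0.668, -0.002]
ft_force: [0.3, -0.1, -0.0]
finger_gap: 1.001
finger_force: 0.0
```

```bash
cat > rim.py <<'E'
import sys
from h import *
# world rim measurement from wrist: arg = centre guess
o=get_obs();q=o["eef_rot"];print(np.round(o["position"],4),"psi",np.round(np.rad2deg(2*np.arctan2(q[2],q[1])),2),o["time_s"],np.round(o["joint_positions"],2))
c=np.array([float(sys.argv[1]),float(sys.argv[2])])
p,d,i=cam("wrist");save("wr",p);W=pts(d,i);P=W[(abs(W[...,2]-.094)<.004)&(abs(W[...,0]-c[0])<.1)&(abs(W[...,1]-c[1])<.13)]
print(len(P),np.round(P.min(0),3),np.round(P.max(0),3))
for y in np.arange(c[1]-.08,c[1]+.09,.02):
    k=abs(P[:,1]-y)<.003;xs=P[k,0];f=lambda A:np.round(np.percentile(A,[3,97]),4) if len(A)>4 else None
    print(round(y,3),f(xs[xs<c[0]-.04]),f(xs[xs>c[0]+.04]))
E
python3 rim.py .612 -.330; python3 crates.py
```

```text
[ 0.667  -0.3075  0.2418] psi -83.81 31.675 [-0.59  0.42  1.28  0.01  1.45  2.44]
6122 [ 0.542 -0.428  0.09 ] [ 0.686 -0.232  0.096]
-0.41 [0.5577 0.5653] [0.6537 0.6847]
-0.39 [0.5553 0.5633] [0.6761 0.6831]
-0.37 [0.5533 0.5611] [0.6739 0.6811]
-0.35 [0.5516 0.5591] [0.6717 0.6791]
-0.33 [0.5487 0.557 ] [0.6696 0.677 ]
-0.31 [0.5469 0.5545] [0.6674 0.6749]
-0.29 [0.5448 0.5523] [0.6653 0.6729]
-0.27 [0.5422 0.5465] [0.6631 0.67  ]
-0.25 None [0.661  0.6679]
[ 0.667  -0.3071  0.2424] [-0.003  0.745 -0.667 -0.002] 31.725
side 398 [ 609.8 -329.1] [129.4 190.2] 6.3
side 566 [600.6 -35.1] [129.9 189.4] 6.1
scene 693 [ 613.1 -329.3] [133.  185.9] 6.0
scene 722 [603.6 -34.2] [135.3 181.3] 6.4
```

Request:
servo_tool(increments=[[[0,0,0],[0.004,-0.0025,-0.04],-1],[[0,0,0],[0,0,-0.045],-1],[[0,0,0],[0,0,-0.045],-1],[[0,0,0],[0,0,-0.03],-1],[[0,0,0],[0,0,-0.011],-1],[[0,0,0],[0,0,0],-1]])

```text
time_s: 32.58
position: [0.6716, -0.3098, 0.0744]
eef_rot: [-0.003, 0.744, -0.668, -0.0]
ft_force: [0.1, -0.5, 0.2]
finger_gap: 0.998
finger_force: 0.0
```

Request:
servo_tool(increments=[[[0,0,0],[0,0,-0.004],1],[[0,0,0],[0,0,0],1],[[0,0,0],[0,0,0],1],[[0,0,0],[0,0,0],1],[[0,0,0],[0,0,0],1],[[0,0,0],[0,0,0],1],[[0,0,0],[0,0,0],1],[[0,0,0],[0,0,0],1],[[0,0,0],[0,0,0],1],[[0,0,0],[0,0,0],1],[[0,0,0],[0,0,0],1],[[0,0,0],[0,0,0],1]], newtons=50)

```text
time_s: 34.08
position: [0.6715, -0.3101, 0.0704]
eef_rot: [-0.003, 0.744, -0.669, -0.0]
ft_force: [-2.5, 0.1, 2.4]
finger_gap: 0.08
finger_force: 50.0
```

Request:
servo_tool(increments=[[[0,0,0],[0,0,0.01],1],[[0,0,0],[0,0,0.03],1],[[0,0,0],[0,0,0.04],1],[[0,0,0],[0,0,0.04],1],[[0,0,0],[0,0,0.04],1],[[0,0,10],[-0.007,0.0142,0],1],[[0,0,10],[-0.007,0.0142,0],1],[[0,0,10],[-0.007,0.0142,0],1],[[0,0,10],[-0.007,0.0142,0],1],[[0,0,10],[-0.007,0.0142,0],1],[[0,0,10],[-0.007,0.0142,0],1],[[0,0,10],[-0.007,0.0142,0],1]])

```text
time_s: 35.58
position: [0.6227, -0.2098, 0.2305]
eef_rot: [-0.003, 0.993, -0.118, -0.001]
ft_force: [-0.3, 0.3, -3.5]
finger_gap: 0.078
finger_force: 50.0
```

Request:
servo_tool(increments=[[[0,0,10],[-0.007,0.0142,0],1],[[0,0,10],[-0.007,0.0142,0],1],[[0,0,10],[-0.007,0.0142,0],1],[[0,0,10],[-0.007,0.0142,0],1],[[0,0,10],[-0.007,0.0142,0],1],[[0,0,10],[-0.007,0.0142,0],1],[[0,0,10],[-0.007,0.0142,0],1],[[0,0,10],[-0.007,0.0142,0],1],[[0,0,10],[-0.007,0.0142,0],1],[[0,0,10],[-0.007,0.0142,0],1],[[0,0,10],[-0.007,0.0142,0],1],[[0,0,0],[0,0,0],1]])

```text
time_s: 37.08
position: [0.5456, -0.0537, 0.2306]
eef_rot: [0.0, 0.669, 0.744, -0.003]
ft_force: [0.7, -0.5, -2.9]
finger_gap: 0.082
finger_force: 50.0
```

```bash
cat > stack.py <<'E'
from h import *
o=get_obs();q=o["eef_rot"];print(np.round(o["position"],4),"psi",np.round(np.rad2deg(2*np.arctan2(q[2],q[1])),2),o["time_s"],np.round(q,4))
zc=.0236+o["position"][2] if 0 else None
import sys
zt=float(sys.argv[1])
for n in("side","scene","wrist"):
  p,d,i=cam(n);save("f"+n,p);W=pts(d,i)
  for nm,z0 in(("b",zt),("a",.094)):
    m=(abs(W[...,2]-z0)<.006)&(W[...,0]>.5)&(W[...,0]<.7)&(abs(W[...,1]+.034)<.13)
    P=W[m]
    if len(P)>20:
        r=cv2.minAreaRect(P[:,:2].astype(np.float32)*1000);print(n,nm,len(P),np.round(r[0],1),np.round(r[1],1),round(r[2],1),"zmax",np.round(np.percentile(P[:,2],95),4))
E
python3 stack.py .254
```

```text
[ 0.5456 -0.0537  0.2306] psi 96.06 37.075 [ 1.000e-04  6.687e-01  7.435e-01 -2.700e-03]
side b 540 [596.5 -35.3] [142.5 189.3] 6.4 zmax 0.2567
side a 311 [600.2 -33.6] [129.9 188.4] 6.3 zmax 0.0969
scene b 535 [603.9 -34.9] [137.6 181.6] 5.7 zmax 0.2543
scene a 336 [604.  -34.3] [132.2 181.6] 6.5 zmax 0.0938
wrist b 25249 [599.8 -35.9] [140.9 183.4] 5.2 zmax 0.2551
wrist a 402 [667.5 -59.5] [  6.  119.1] 5.8 zmax 0.0952
```

Request:
servo_tool(increments=[[[0,0,0],[-0.0005,0,-0.03],1],[[0,0,0],[0,0,-0.03],1],[[0,0,0],[0,0,-0.015],1],[[0,0,0],[0,0,-0.005],1],[[0,0,0],[0,0,0],1]])

```text
time_s: 37.85
position: [0.5459, -0.0547, 0.1511]
eef_rot: [0.0, 0.669, 0.744, -0.003]
ft_force: [0.7, -0.2, -1.6]
finger_gap: 0.084
finger_force: 50.0
```

Request:
servo_tool(increments=[[[0,0,0],[-0.0005,0,-0.003],1],[[0,0,0],[0,0,-0.002],1],[[0,0,0],[0,0,-0.001],1],[[0,0,0],[0,0,0],1]])

```text
time_s: 38.35
position: [0.545, -0.0546, 0.1449]
eef_rot: [0.0, 0.668, 0.744, -0.003]
ft_force: [-0.9, -0.7, -1.2]
finger_gap: 0.08
finger_force: 50.0
```

```bash
python3 stack.py .168
```

```text
[ 0.545  -0.0546  0.1449] psi 96.1 38.35 [ 2.000e-04  6.685e-01  7.437e-01 -2.700e-03]
side b 508 [595.9 -35.3] [140.9 188.8] 5.3 zmax 0.1713
side a 462 [600.1 -34.3] [129.4 186.1] 5.8 zmax 0.0989
scene b 607 [603.8 -35.1] [135.1 181. ] 5.4 zmax 0.1684
scene a 599 [603.2 -34.5] [132.1 180.7] 5.8 zmax 0.0985
wrist b 25596 [598.4 -36.9] [140.2 184.2] 6.0 zmax 0.1693
wrist a 5142 [612.9 -33. ] [108.3 157.2] 6.1 zmax 0.0992
```

Request:
servo_tool(increments=[[[0,0,0],[0,0,-0.001],1],[[0,0,0],[0,0,0],1],[[0,0,0],[0,0,0],0],[[0,0,0],[0,0,0],0],[[0,0,0],[0,0,0],0],[[0,0,0],[0,0,0],0],[[0,0,0],[0,0,0.01],0],[[0,0,0],[0,0,0.03],0],[[0,0,0],[0,0,0.05],0],[[0,0,0],[-0.04,-0.05,0.05],0],[[0,0,0],[-0.04,-0.05,0],0],[[0,0,0],[0,-0.05,0],0]])

```text
time_s: 40.0
position: [0.4737, -0.1927, 0.2736]
eef_rot: [0.001, 0.669, 0.744, -0.003]
ft_force: [0.7, -1.4, 0.0]
finger_gap: 0.501
finger_force: 0.0
```

```bash
python3 stack.py .168; python3 blobs.py g | grep -E "side"
python3 - <<'E'
import cv2,numpy as np
a=cv2.imread('pics/fside.png')[120:400,180:460];b=cv2.imread('pics/fscene.png')[150:430,200:480]
cv2.imwrite('pics/g1.png',cv2.resize(np.hstack([a,b]),(800,400)))
E
```

```text
[ 0.4737 -0.1927  0.2736] psi 96.09 40.0 [ 0.0013  0.6685  0.7437 -0.0026]
side b 516 [601.4 -34.9] [130.  189.4] 5.9 zmax 0.1706
side a 462 [600.3 -33.9] [129.9 187.6] 6.4 zmax 0.0987
scene b 583 [604.  -34.9] [134.8 180.7] 6.2 zmax 0.1678
scene a 586 [603.4 -34.6] [133.6 180.8] 5.9 zmax 0.099
wrist b 4555 [608.6 -79.9] [128.9  95.8] 6.0 zmax 0.1692
wrist a 3300 [606.9 -68.8] [128.5 115. ] 6.5 zmax 0.0982
side 59 [325. 342.] tub [-0.124 -0.007] z [0.008 0.014 0.022]
side 67 [316. 348.] tub [-0.11   0.014] z [0.008 0.015 0.017]
```

View pics/g1.png

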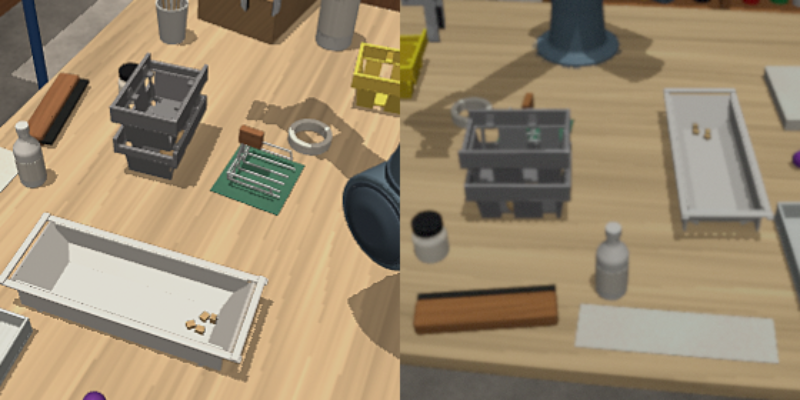

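The crates are stacked at (160,115) with about 1 mm of offset and the upper one 74 mm higher. The chips lie in the tub at (200,322), the scoop stands on the mat at (262,170), and the bystanders are in place.

```bash
python3 -c "
from plant import *
print(finish_job())"
```

```text
the job is handed in; nothing more can be done
None
```

The job is handed in: four beads were present and all are in the lower crate, the empty crate is seated half-turned on top, the chips are in the tub, and the scoop is upright on its mat (`finish_job()` returned no verdict).

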